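Find and open the unlatched duct cover

ROBOT

A 6-joint arm with a two-finger parallel gripper is mounted at the origin on the work surface. World frame = base frame: x ahead of the robot, y to its left, z up, the work surface at z = 0. Lengths are in m, angles in rad, forces in N, time in s.
With the tool pointing down it reaches from about 0.325 to 0.925 m from the base axis. Payload 3.1 kg.
Tool frame: the origin (TCP) lies between the finger pads; the fingertips stand 11 mm ahead of it and the grasp point (between the pads) lies 8 mm behind it; y points along the fingers, x is the direction in which the jaws open and shut, and the axes are right-handed (so a half turn about y gives the same grasp; the last joint's range is limited). The gripper opens to 85 mm and grips with 20 to 120 N. Pads are 22 mm wide; open, the fingers measure 114 mm over their backs; the gripper's body (76 mm by 85 mm) begins 54 mm behind the grasp point. The pads swing forward as they close: fully open they stand 13 mm farther back than shut.
Start: joints at [-1.447, 0.217, 1.613, -0, 1.311, -0.112], TCP at [0.146, -0.608, 0.213] pointing down, gripper open.
Joint ranges: [-2.75, 2.75], [-0.78, 2.1], [0.31, 2.55], [-1.13, 4.27], [0.13, 2.63], [-2.58, 2.58]. Speed limits (rad/s): [2.79, 2.79, 3.14, 3.14, 3.14, 3.14].

INTERFACE

Orientations are given as a unit quaternion [x, y, z, w].
In Python, from rig import readout, viewer, ticket, models gives the robot as it stands.
- The arm moves only by the tool apply_moves, never from a script. Its argument "steps" is one flat list of numbers, 7 for each row, row after row: the shift along the tool's x, y, z in mm, then the turn, a rotation vector about the tool's x, y, z in degrees, then the finger opening in mm, from 0 to 85.4. A call has 1 to 20 rows; each row shifts and turns the commanded pose from where the row before left it, along the tool's axes as they then stand; what a row does not reach is not made up. A row lasts 1/8 s, in which the tool goes at most 62.5 mm and 10.7 degrees, less where a joint would pass 70% of its speed; a pose out of reach is approached as far as the arm can. A call is refused whole if a number of a shift passes 62.5 or a number of a turn 10.7, either way. A call with a gripper value outside its range is refused whole. The fingers move at their own pace and stop on an object; "grip_force" is the grip in N (left out, the last holds). Time passes only in rows, so rows that do not move let the fingers close. It gives the time, the measured TCP pose, the force and the opening at its end, in the units of the state.
- readout.read_state(): the state, without advancing time (a new reading comes with each control period).
- viewer.camera(name): name is "scene" or "top" or "wrist"; returns the picture (384x512x3 uint8, blue, green, red); there is no depth.
- viewer.camera_info(name): a dict with "camera_matrix" (3x3 intrinsics, pixels), "extrinsics" (4x4, takes a point from camera to world coordinates); the wrist camera has in their place "mount" (4x4, takes a point from camera to tool coordinates, whose origin is the TCP and whose axes are the tool frame's). Camera axes: x right, y down, z forward; pixel columns grow to the right and rows downward; lengths in m; the calibration is good to about 2 mm. A picture is of the moment at which its call begins: read the wrist's pose just before it. camera_info takes no time and is no camera call.
- ticket.close_job(): hands the job in, once; it reports no verdict.
Trained networks look in the newest picture that a camera, given by its name, has taken for a name from the list of things; names that differ only in an ending like _2 or _b are one class to them, and where a whole thing is asked for, a point or a joint stands for the part that bears it (a point fixed in the world has none). Each returns a list of dicts, best first, with "conf" (0 to 1); they miss things now and then, are a little off and sometimes report something else, mostly with a low value. They report only what shows in the picture. A call takes as long as a camera call.
- models.look_for(camera, query): "box" ([centre column, centre row, width, height] in pixels, round what is visible of it).
- models.pinpoint(camera, query): "position" ([column, row] in pixels: a listed point, or the origin of a listed thing).
The state is a dict: "t": time; "q": joint angles; "qvel": joint speeds; "joint_torque": joint torques, N m; "eef_pos": TCP position; "eef_rot": TCP orientation; "contact_force": force on the tool from outside, world axes, zero at the start; "moment": the same for the moment, N m; "grip_width": opening from 0.0 (shut) to 1.0 (fully open).
Only numpy, scipy, OpenCV 4.12 (cv2) and the standard library are available. Lean on these libraries where they do the work, as an engineer would, in place of code of your own. Each camera call takes 0.05 s, during which the arm holds its last target. There are 200 camera calls.

TASK

One of the four identical covers on the lab bench's service duct is unlatched: with your fingertips press gently on the ribbed far end of the covers, one after another, until you find the one that rocks. Then push its raised edge over until that cover stands upright and let it stay so; leave the other covers shut and the rack, beaker, measuring cylinder and marker where they are.

Things in the scene. Friction and masses are not known exactly. Their poses are not given: they have to be found in the camera images.
- duct: fixed grey box 138 mm deep (x), 420 long (y), 85 high, holding a row of four identical white covers flush with its top (z = 85 mm). Origin: centre of its underside, on the bench; x points across the covers to their ribbed ends, away from the robot. Covers a, b, c, d are centred at y = +142.5, +47.5, -47.5, -142.5 mm; the hinge line of all is at x = +5, z = 82 mm, along y.
- cover_a (a joint): angle (rad) of cover a, a plastic plate 110 (x) by 80 (y) by 6 mm, 0.12 kg, hinged across at mid thickness: 60 mm lie on the robot's side of the hinge, 50 mm, with three ribs, beyond. 0 = shut; grows as the ribbed end sinks into the well and the near edge rises; 1.57 = upright, stop at 1.75. It cannot turn the other way: pressing the near part does nothing.
- cover_a_ribs (a point): point on the top face of cover a amid its three ribs (50 mm long, parallel to the hinge, 8 mm apart, 2 mm high, black): 32 mm beyond the hinge line, 18 mm from the far edge. Moves with the cover; x runs along the plate to the ribbed end, y along the hinge, z out of the top face. Below, the well is 52 (x) by 85 mm (y), open to a fingertip to 30 mm below the deck when the cover gives way.
- cover_b (a joint): angle of cover b, the same in make and values as a. Three of the four covers are caught from below by a sprung catch: at the ribs they give about 1 mm freely, then 1 mm per 5 N, at most 0.13 rad (4 to 5 mm), and spring back. One, different each time and alike to the eye, is free: 2 to 4 N on its ribs tips it, and its stiff hinge keeps it at any angle where it is left.
- cover_b_ribs (a point): the same point on cover b
- cover_c (a joint): angle of cover c, the same in make and values as a
- cover_c_ribs (a point): the same point on cover c
- cover_d (a joint): angle of cover d, the same in make and values as a
- cover_d_ribs (a point): the same point on cover d
- rack: bystander: wooden test-tube rack with tubes and drying pegs, 70 by 200 mm, tubes up to 141 mm high, 0.4 kg, standing loose beyond the duct; origin at the centre of its underside
- beaker: bystander: loose glass beaker, 70 mm across, 90 mm high, 0.12 kg, at the left (+y) end of the duct; origin at the centre of its underside
- cylinder: bystander: loose glass measuring cylinder, foot 72 mm across, 203 mm high, 0.2 kg, at the right (-y) end of the duct; origin at the centre of its underside
- marker: bystander: marker pen lying loose on the bench before the duct, 130 mm long, 15 mm thick, 20 g; origin near its middle, at its underside

How it is judged:
By the outcome, as a careful person would: the job done as asked, in the order asked, and still so for the second after the job is handed in, with the robot touching nothing.
It also fails if it takes over 48 s, if anything falls off the work surface, if the arm or the gripper's body presses on something with over 40 N, if the wrist force passes 120 N, or if a joint passes its speed limit or range.

## Working session

There is one attempt and no reset: what is moved stays moved. The work goes in short steps, Python scripts to look and compute and a tool call to move; the robot and the scene stay as the last step left them, time stands still between calls to the robot, and variables do not carry over. Pictures are saved under pics/ and viewed, about 8 in all and at most 12, crops included, and the job is handed in when it is done.

Besides the shell and the picture viewer there is one more tool, called after "Emit:" by a JSON object that holds its "method" and its "body", one argument or row to a line. apply_moves: Moves the arm, as the interface text tells. Its arguments: {"type":"object","properties":{"steps":{"type":"array"},"grip_force":{"type":"number"}},"required":["steps"]}

```bash
mkdir -p pics; cat > h.py <<'E'
import numpy as np, cv2
from scipy.spatial.transform import Rotation as R
from rig import readout, viewer, ticket, models
def ray(cam,px,z):
    i=viewer.camera_info(cam);K=np.array(i["camera_matrix"])
    if cam=="wrist":
        s=readout.read_state();T=np.eye(4);T[:3,:3]=R.from_quat(s["eef_rot"]).as_matrix();T[:3,3]=s["eef_pos"];E=T@np.array(i["mount"])
    else:E=np.array(i["extrinsics"])
    d=E[:3,:3]@np.linalg.solve(K,[px[0],px[1],1]);o=E[:3,3]
    return o+d*(z-o[2])/d[2]
def st():
    s=readout.read_state();print("t",s["t"],"p",np.round(s["eef_pos"],4),"F",np.round(s["contact_force"],2),"M",np.round(s["moment"],2),"w",s["grip_width"]);return s
E
python3 - <<'E'
from h import *
s=st();print(s["eef_rot"],R.from_quat(s["eef_rot"]).as_matrix().round(3))
for c in("scene","top"):
    cv2.imwrite(f"pics/{c}1.png",viewer.camera(c))
    for q,z in(("duct",0),("cover_a_ribs",.085),("rack",0),("beaker",0),("cylinder",0),("marker",0)):
        for d in models.pinpoint(c,q)[:5]:print(c,q,round(d["conf"],2),np.round(d["position"]),ray(c,d["position"],z).round(3)[:2])
E
```

```text
t 0.0 p [ 0.1459 -0.6068  0.212 ] F [ 0.08 -0.44  0.19] M [-0.01 -0.01 -0.04] w 0.9977293195101465
[-0.55473131  0.43832907 -0.43712441  0.55593439] [[ 0.234 -0.     0.972]
 [-0.972  0.002  0.234]
 [-0.002 -1.     0.   ]]
scene duct 0.75 [279. 199.] [0.543 0.045]
scene cover_a_ribs 0.98 [341. 173.] [0.57  0.192]
scene rack 0.94 [336. 243.] [0.715 0.139]
scene beaker 0.86 [387. 183.] [0.534 0.344]
scene cylinder 0.56 [153. 230.] [ 0.589 -0.27 ]
top duct 0.62 [233. 217.] [0.564 0.049]
top duct 0.35 [208. 199.] [0.607 0.108]
top cover_a_ribs 0.85 [167. 203.] [0.583 0.189]
top rack 0.93 [194. 160.] [0.707 0.146]
top beaker 0.63 [107. 227.] [0.539 0.35 ]
top beaker 0.44 [167. 205.] [0.592 0.208]
top cylinder 0.79 [367. 208.] [ 0.584 -0.276]
top marker 0.76 [257. 264.] [ 0.453 -0.011]
```

View pictures.

```bash
python3 - <<'E'
from h import *
a=cv2.imread("pics/scene1.png");b=cv2.imread("pics/top1.png")
cv2.imwrite("pics/s2.png",cv2.resize(a[110:310,110:430],None,fx=2.5,fy=2.5,interpolation=2))
cv2.imwrite("pics/t2.png",cv2.resize(b[120:300,80:400],None,fx=2.5,fy=2.5,interpolation=2))
E
```

```text
(no output)
```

View pics/s2.png

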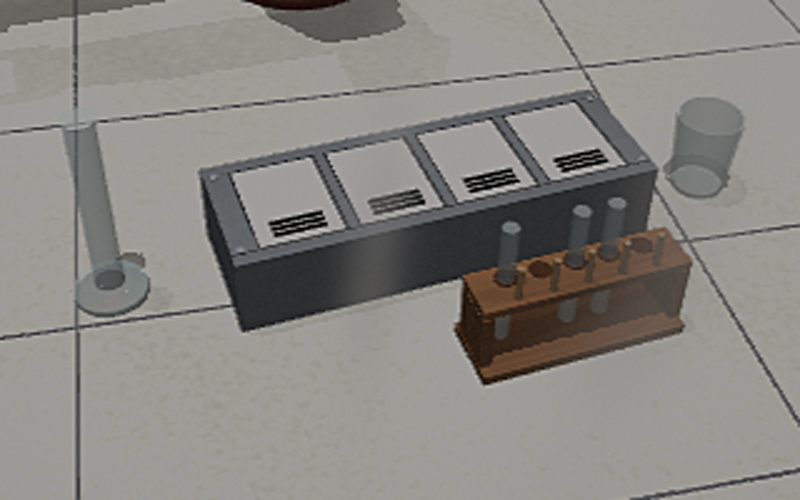

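View pics/t2.png

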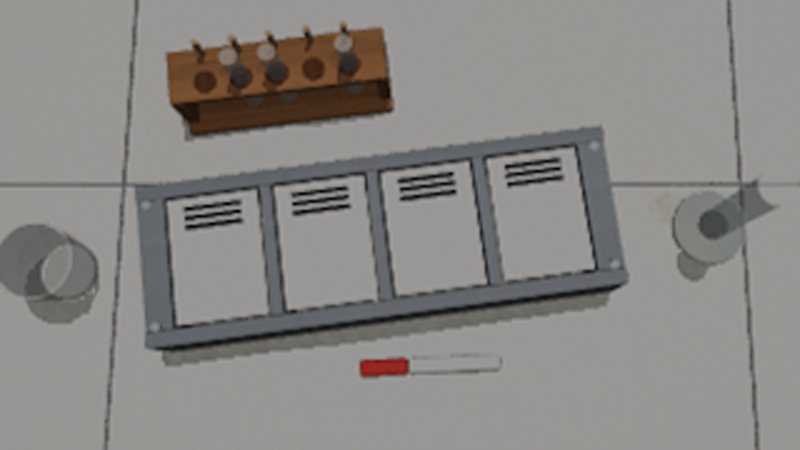

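Both views show the duct yawed a few degrees, with the rib groups visible: top crop at about (213,214), (320,200), (427,186), (533,171), scene crop at (581,160), (491,180), (397,201), (299,223). The rack stands behind covers a and b. I'll fit the duct pose from these.

```bash
python3 - <<'E'
from h import *
top=np.array([[213,214],[320,200],[427,186],[533,171]])/2.5+[80,120]
sc=np.array([[581,160],[491,180],[397,201],[299,223]])/2.5+[110,110]
P=[]
for c,px in(("top",top),("scene",sc)):
    p=np.array([ray(c,q,.086)[:2] for q in px]);P.append(p);print(c,p.round(4).tolist())
P=np.mean(P,0); d=P[0]-P[3]; yaw=np.arctan2(-d[0],d[1]); print("yaw",np.degrees(yaw),np.linalg.norm(d))
ex=np.array([np.cos(yaw),np.sin(yaw)]);ey=np.array([-ex[1],ex[0]])
O=P.mean(0)-37*.001*ex;print("O",O)
for n,y in zip("abcd",(142.5,47.5,-47.5,-142.5)):print(n,(O+.037*ex+y/1000*ey).round(4))
Rt=R.from_quat(readout.read_state()["eef_rot"]).as_matrix();print("tool z yaw",np.degrees(np.arctan2(Rt[1,2],Rt[0,2])))
E
```

```text
top [[0.5765, 0.192], [0.589, 0.0983], [0.6016, 0.0039], [0.6151, -0.0901]]
scene [[0.577, 0.1924], [0.5895, 0.0983], [0.6021, 0.0044], [0.6148, -0.089]]
yaw 7.729757668412633 0.2843531601818498
O [0.55903628 0.04630583]
a [0.5765 0.1925]
b [0.5893 0.0984]
c [0.6021 0.0042]
d [ 0.6149 -0.0899]
tool z yaw 13.512430919560428
```

Emit:
{"method": "apply_moves", "body": {
  "steps": [0,0,0,0,5.8,0,0,-40,0,31,0,0,0,0,-40,0,31,0,0,0,0,-40,0,31,0,0,0,0,-40,0,31,0,0,0,0,-40,0,31,0,0,0,0,-40,0,31,0,0,0,0,-40,0,31,0,0,0,0,-40,0,31,0,0,0,0,-40,0,31,0,0,0,0,-40,0,31,0,0,0,0,-40,0,31,0,0,0,0,-32,0,31,0,0,0,0,6,20,41,0,0,0,0,6,20,41,0,0,0,0,6,20,41,0,0,0,0,6,20,41,0,0,0,0,0,0,0,0,0,0,0]
}}

```text
t: 2.95
eef_pos: [0.6173, -0.0914, 0.1299]
eef_rot: [0.533, -0.467, 0.464, -0.532]
contact_force: [-0.3, 0.1, -0.0]
grip_width: -0.001
```

```bash
python3 - <<'E'
from h import *
s=st();Rt=R.from_quat(s["eef_rot"]).as_matrix();print(Rt.round(4))
ey=np.array([-.1345,.9909])
for n,t in dict(a=[.5765,.1925],b=[.5893,.0984],c=[.6021,.0042],d=[.6149,-.0899]).items():
    print(n,(Rt.T@(np.array([*t,s["eef_pos"][2]])-s["eef_pos"])*1000).round(1))
cv2.imwrite("pics/w1.png",viewer.camera("wrist"))
E
```

```text
t 2.95 p [ 0.6173 -0.0914  0.1299] F [-0.31  0.13 -0.04] M [-0.01  0.01 -0.04] w -0.0013808083562563693
[[ 0.1349 -0.0046  0.9909]
 [-0.9909  0.0013  0.1349]
 [-0.002  -1.     -0.0044]]
a [-286.8    0.6   -2.2]
b [-191.9    0.4   -2.2]
c [-96.8   0.2  -2.2]
d [-1.8  0.  -2.2]
```

View pics/w1.png

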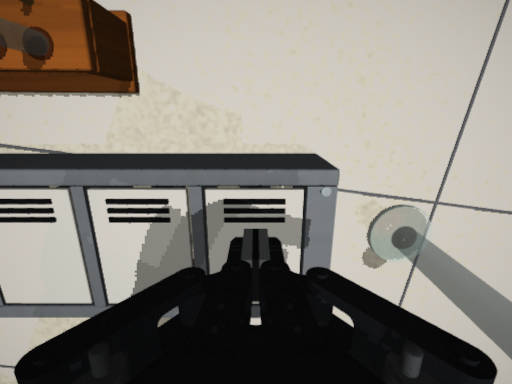

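The wrist view shows the closed fingertips at about (256,235), above cover d. Its ribs are at (254,210) and the lie is square. I'll descend.

Emit:
{"method": "apply_moves", "body": {
  "steps": [-1.8,14,-2,0,0,0,0,0,12,0,0,0,0,0,0,3,0,0,0,0,0,0,0,0,0,0,0,0]
}}

```text
t: 3.5
eef_pos: [0.6144, -0.0903, 0.1043]
eef_rot: [0.533, -0.465, 0.465, -0.532]
contact_force: [0.3, 1.2, 0.5]
grip_width: 0.004
```

Emit:
{"method": "apply_moves", "body": {
  "steps": [0,2,0,0,0,0,0,0,0,0,0,0,0,0]
}}

```text
t: 3.75
eef_pos: [0.6151, -0.0904, 0.1026]
eef_rot: [-0.532, 0.465, -0.465, 0.533]
contact_force: [0.3, -0.7, -0.8]
grip_width: 0.001
```

Emit:
{"method": "apply_moves", "body": {
  "steps": [0,1.5,0,0,0,0,0,0,0,0,0,0,0,0]
}}

```text
t: 4.0
eef_pos: [0.6148, -0.0903, 0.1007]
eef_rot: [0.533, -0.465, 0.465, -0.532]
contact_force: [0.3, -1.3, 0.6]
grip_width: 0.001
```

Emit:
{"method": "apply_moves", "body": {
  "steps": [0,2,0,0,0,0,0,0,0,0,0,0,0,0]
}}

```text
t: 4.25
eef_pos: [0.6147, -0.0903, 0.0985]
eef_rot: [0.533, -0.465, 0.465, -0.532]
contact_force: [-0.0, -0.6, 0.0]
grip_width: -0.0
```

Emit:
{"method": "apply_moves", "body": {
  "steps": [0,1.5,0,0,0,0,0,0,0,0,0,0,0,0]
}}

```text
t: 4.5
eef_pos: [0.6147, -0.0903, 0.0971]
eef_rot: [0.533, -0.465, 0.465, -0.532]
contact_force: [-0.4, 0.4, -0.5]
grip_width: -0.003
```

Emit:
{"method": "apply_moves", "body": {
  "steps": [0,1.5,0,0,0,0,0,0,0,0,0,0,0,0]
}}

```text
t: 4.75
eef_pos: [0.6147, -0.0903, 0.0956]
eef_rot: [0.533, -0.465, 0.465, -0.532]
contact_force: [0.8, -0.0, -0.4]
grip_width: -0.005
```

Emit:
{"method": "apply_moves", "body": {
  "steps": [0,1.5,0,0,0,0,0,0,0,0,0,0,0,0]
}}

```text
t: 5.0
eef_pos: [0.6147, -0.0903, 0.0941]
eef_rot: [0.533, -0.465, 0.465, -0.532]
contact_force: [0.3, 0.9, 0.5]
grip_width: -0.002
```

Emit:
{"method": "apply_moves", "body": {
  "steps": [0,1.5,0,0,0,0,0,0,0,0,0,0,0,0]
}}

```text
t: 5.25
eef_pos: [0.6147, -0.0903, 0.0926]
eef_rot: [0.533, -0.465, 0.465, -0.532]
contact_force: [0.1, -1.0, 0.4]
grip_width: 0.002
```

Emit:
{"method": "apply_moves", "body": {
  "steps": [0,1,0,0,0,0,0,0,0,0,0,0,0,0]
}}

```text
t: 5.5
eef_pos: [0.6148, -0.0903, 0.0917]
eef_rot: [0.533, -0.465, 0.465, -0.532]
contact_force: [0.2, 0.0, -0.2]
grip_width: -0.001
```

```bash
python3 - <<'E'
from h import *
st();a=viewer.camera("wrist");cv2.imwrite("pics/w2.png",cv2.resize(a[150:320,60:400],None,fx=2.3,fy=2.3,interpolation=2))
E
```

```text
t 5.5 p [ 0.6148 -0.0903  0.0917] F [ 0.21  0.02 -0.17] M [-0.06 -0.01 -0.03] w -0.0005416632604920854
```

View pics/w2.png

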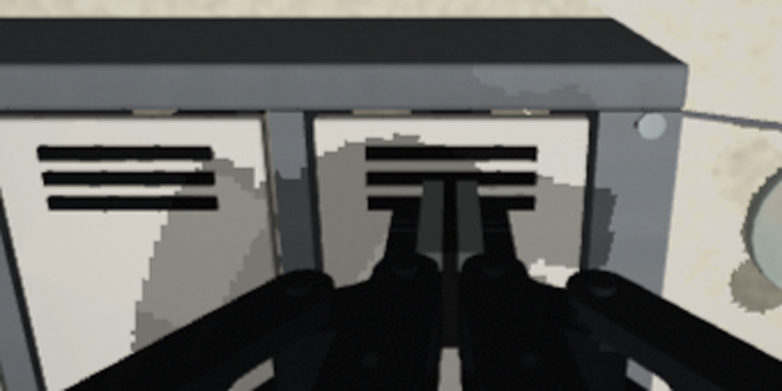

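The tip is over the middle rib (crop (450,180)) and has not visibly pressed yet, so I'll keep going down.

Emit:
{"method": "apply_moves", "body": {
  "steps": [0,1.5,0,0,0,0,0,0,0,0,0,0,0,0]
}}

```text
t: 5.8
eef_pos: [0.6147, -0.0903, 0.0901]
eef_rot: [0.533, -0.465, 0.465, -0.532]
contact_force: [0.5, 0.9, -0.2]
grip_width: -0.0
```

Emit:
{"method": "apply_moves", "body": {
  "steps": [0,1.5,0,0,0,0,0,0,0,0,0,0,0,0]
}}

```text
t: 6.05
eef_pos: [0.6147, -0.0903, 0.0886]
eef_rot: [0.533, -0.465, 0.465, -0.532]
contact_force: [0.4, -0.2, -0.3]
grip_width: 0.003
```

Emit:
{"method": "apply_moves", "body": {
  "steps": [0,1,0,0,0,0,0,0,0,0,0,0,0,0]
}}

```text
t: 6.3
eef_pos: [0.6148, -0.0903, 0.0877]
eef_rot: [0.533, -0.465, 0.465, -0.532]
contact_force: [0.2, -0.3, 0.4]
grip_width: -0.003
```

Emit:
{"method": "apply_moves", "body": {
  "steps": [0,1,0,0,0,0,0,0,0,0,0,0,0,0]
}}

```text
t: 6.55
eef_pos: [0.6147, -0.0903, 0.0867]
eef_rot: [0.533, -0.465, 0.465, -0.532]
contact_force: [-1.1, -0.1, 0.2]
grip_width: 0.005
```

Emit:
{"method": "apply_moves", "body": {
  "steps": [0,1,0,0,0,0,0,0,0,0,0,0,0,0]
}}

```text
t: 6.8
eef_pos: [0.6148, -0.0903, 0.0857]
eef_rot: [0.533, -0.465, 0.465, -0.532]
contact_force: [-0.4, -0.3, 0.7]
grip_width: -0.002
```

```bash
python3 - <<'E'
from h import *
st();a=viewer.camera("wrist");b=viewer.camera("scene")[170:240,150:290]
A=cv2.resize(a[150:290,60:400],None,fx=2.3,fy=2.3,interpolation=2)
B=cv2.resize(b,(520,260),interpolation=2);B=cv2.copyMakeBorder(B,0,0,0,A.shape[1]-520,0)
cv2.imwrite("pics/w3.png",np.vstack([A,B]))
E
```

```text
t 6.8 p [ 0.6148 -0.0903  0.0857] F [-0.38 -0.28  0.65] M [-0.01 -0.   -0.04] w -0.0019419849283455462
```

View pics/w3.png

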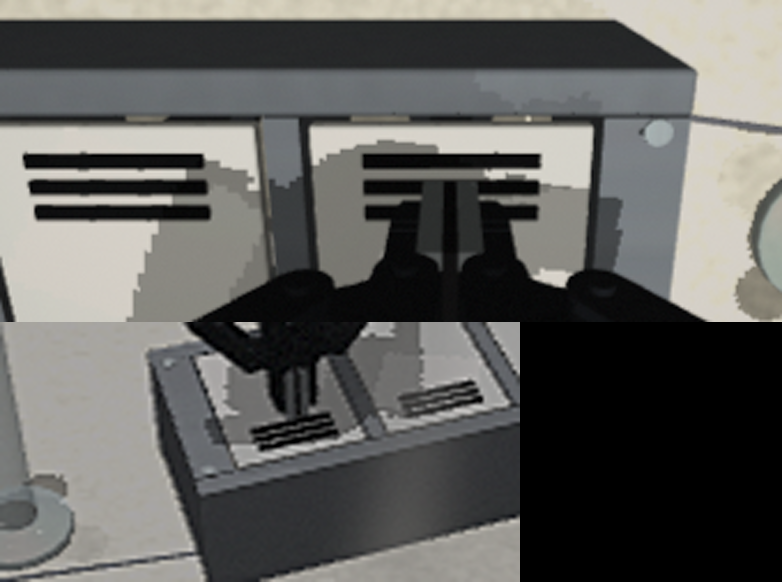

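```bash
python3 - <<'E'
from h import *
px=(150+297*140/520,170+(412-322)*70/260)
for z in(.11,.1,.09,.085,.075):print(z,"scene",ray("scene",px,z)[:2].round(4),"wrist",ray("wrist",(60+450/2.3,150+180/2.3),z)[:2].round(4))
i=viewer.camera_info("wrist");print(np.array(i["mount"]).round(3));K=np.array(i["camera_matrix"])
for y in(0,.011,.02):
    p=np.linalg.inv(np.array(i["mount"]))@[0,y,0.011,1];print(y,(K@p[:3]/p[2])[:2])
E
```

```text
0.11 scene [ 0.6257 -0.0889] wrist [ 0.6264 -0.0876]
0.1 scene [ 0.6142 -0.0875] wrist [ 0.6219 -0.0882]
0.09 scene [ 0.6026 -0.0862] wrist [ 0.6175 -0.0889]
0.085 scene [ 0.5968 -0.0855] wrist [ 0.6152 -0.0892]
0.075 scene [ 0.5853 -0.0841] wrist [ 0.6108 -0.0898]
[[ 1.     0.     0.    -0.001]
 [-0.    -0.288  0.958 -0.161]
 [ 0.    -0.958 -0.288  0.073]
 [ 0.     0.     0.     1.   ]]
0 [257.37768514 213.89659436]
0.011 [257.24714998 208.06530753]
0.02 [257.15105506 203.77254066]
```

The scene view shows the tips at crop (297,412), clear above all three ribs. Triangulating puts the real tips near z ≈ 0.107, about 20 mm higher than the tip offset given in the task. So d hasn't been touched yet, and I'll let the force tell me when it is.

Emit:
{"method": "apply_moves", "body": {
  "steps": [0,5,0,0,0,0,0,0,5,0,0,0,0,0,0,0,0,0,0,0,0]
}}

```text
t: 7.28
eef_pos: [0.6141, -0.0901, 0.0748]
eef_rot: [0.533, -0.466, 0.465, -0.532]
contact_force: [-0.1, -0.9, 1.1]
grip_width: 0.003
```

Emit:
{"method": "apply_moves", "body": {
  "steps": [0,2.5,0,0,0,0,0,0,0,0,0,0,0,0]
}}

```text
t: 7.52
eef_pos: [0.6147, -0.0903, 0.0731]
eef_rot: [0.533, -0.465, 0.465, -0.532]
contact_force: [0.9, -0.8, -0.3]
grip_width: -0.002
```

Emit:
{"method": "apply_moves", "body": {
  "steps": [0,2,0,0,0,0,0,0,0,0,0,0,0,0]
}}

```text
t: 7.78
eef_pos: [0.6148, -0.0903, 0.0712]
eef_rot: [0.533, -0.465, 0.465, -0.532]
contact_force: [-0.2, 0.3, -0.4]
grip_width: 0.001
```

Emit:
{"method": "apply_moves", "body": {
  "steps": [0,2,0,0,0,0,0,0,0,0,0,0,0,0]
}}

```text
t: 8.02
eef_pos: [0.6146, -0.0903, 0.069]
eef_rot: [0.533, -0.465, 0.465, -0.532]
contact_force: [-0.1, -0.3, 1.2]
grip_width: 0.001
```

Emit:
{"method": "apply_moves", "body": {
  "steps": [0,2,0,0,0,0,0,0,0,0,0,0,0,0]
}}

```text
t: 8.28
eef_pos: [0.6148, -0.0903, 0.0672]
eef_rot: [0.533, -0.465, 0.465, -0.532]
contact_force: [-0.1, 0.3, 0.0]
grip_width: 0.002
```

Emit:
{"method": "apply_moves", "body": {
  "steps": [0,1.5,0,0,0,0,0,0,0,0,0,0,0,0]
}}

```text
t: 8.52
eef_pos: [0.615, -0.0904, 0.0662]
eef_rot: [-0.532, 0.465, -0.465, 0.533]
contact_force: [-1.2, 0.2, 2.6]
grip_width: -0.001
```

```bash
python3 - <<'E'
from h import *
st();a=viewer.camera("wrist");b=viewer.camera("scene")[170:240,150:290]
A=cv2.resize(a[150:290,60:400],None,fx=2.3,fy=2.3,interpolation=2)
B=cv2.resize(b,(520,260),interpolation=2);B=cv2.copyMakeBorder(B,0,0,0,A.shape[1]-520,0)
cv2.imwrite("pics/w4.png",np.vstack([A,B]))
E
```

```text
t 8.525 p [ 0.615  -0.0904  0.0662] F [-1.22  0.15  2.62] M [-0.02  0.18  0.  ] w -0.0013602705149224619
```

View pics/w4.png

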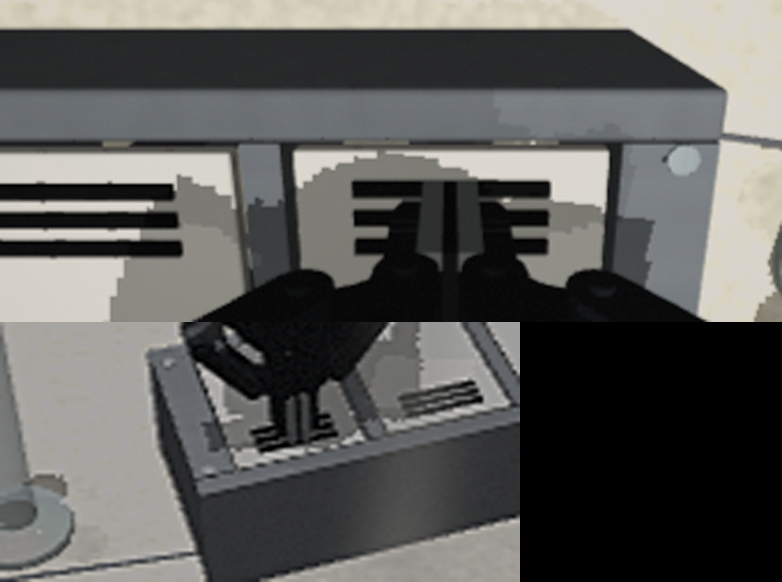

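Contact: 2.6 N at TCP z ≈ 0.066, and both views show the tip on the ribs. So the tip sits about 21 mm behind the reported TCP. I'll press further.

Emit:
{"method": "apply_moves", "body": {
  "steps": [0,1.5,0,0,0,0,0,0,0,0,0,0,0,0]
}}

```text
t: 8.88
eef_pos: [0.6151, -0.0904, 0.0656]
eef_rot: [-0.532, 0.465, -0.465, 0.533]
contact_force: [-2.8, 0.6, 8.0]
grip_width: -0.004
```

Emit:
{"method": "apply_moves", "body": {
  "steps": [0,1.5,0,0,0,0,0,0,0,0,0,0,0,0]
}}

```text
t: 9.12
eef_pos: [0.6152, -0.0904, 0.065]
eef_rot: [0.533, -0.465, 0.465, -0.532]
contact_force: [-4.6, 1.6, 10.9]
grip_width: 0.005
```

The force builds to 11 N for about 1 mm of travel, so d is latched. Repeating the same press on c.

Emit:
{"method": "apply_moves", "body": {
  "steps": [0,-10,0,0,0,0,0,-15,-10,0,0,0,0,0,-33,0,0,0,0,0,0,-32,0,0,0,0,0,0,-15,8,0,0,0,0,0,0,6,0,0,0,0,0,0,3,0,0,0,0,0,0,1.5,0,0,0,0,0,0,0,0,0,0,0,0]
}}

```text
t: 10.25
eef_pos: [0.6019, 0.004, 0.0654]
eef_rot: [-0.532, 0.467, -0.465, 0.532]
contact_force: [-3.8, 4.3, 8.2]
grip_width: -0.001
```

Emit:
{"method": "apply_moves", "body": {
  "steps": [0,1.5,0,0,0,0,0,0,0,0,0,0,0,0]
}}

```text
t: 10.5
eef_pos: [0.602, 0.004, 0.065]
eef_rot: [-0.532, 0.467, -0.465, 0.532]
contact_force: [-5.7, 4.5, 11.5]
grip_width: 0.003
```

c behaves the same way (11.5 N), so it is latched too. On to b.

Emit:
{"method": "apply_moves", "body": {
  "steps": [0,-10,0,0,0,0,0,-15,-10,0,0,0,0,0,-33,0,0,0,0,0,0,-32,0,0,0,0,0,0,-15,8,0,0,0,0,0,0,6,0,0,0,0,0,0,3,0,0,0,0,0,0,1.5,0,0,0,0,0,0,0,0,0,0,0,0]
}}

```text
t: 11.62
eef_pos: [0.589, 0.098, 0.0654]
eef_rot: [0.532, -0.467, 0.465, -0.532]
contact_force: [-4.4, 3.7, 7.5]
grip_width: 0.001
```

Emit:
{"method": "apply_moves", "body": {
  "steps": [0,1.5,0,0,0,0,0,0,0,0,0,0,0,0]
}}

```text
t: 11.88
eef_pos: [0.589, 0.098, 0.0649]
eef_rot: [0.532, -0.467, 0.465, -0.532]
contact_force: [-6.0, 3.5, 13.6]
grip_width: -0.0
```

b is latched as well (13.6 N). Now a.

Emit:
{"method": "apply_moves", "body": {
  "steps": [0,-10,0,0,0,0,0,-15,-10,0,0,0,0,0,-33,0,0,0,0,0,0,-32,0,0,0,0,0,0,-15,8,0,0,0,0,0,0,6,0,0,0,0,0,0,3,0,0,0,0,0,0,1.5,0,0,0,0,0,0,0,0,0,0,0,0]
}}

```text
t: 13.0
eef_pos: [0.5769, 0.1912, 0.0643]
eef_rot: [0.532, -0.465, 0.466, -0.532]
contact_force: [0.8, -0.0, 0.6]
grip_width: 0.002
```

Emit:
{"method": "apply_moves", "body": {
  "steps": [0,1.5,0,0,0,0,0,0,0,0,0,0,0,0]
}}

```text
t: 13.25
eef_pos: [0.5769, 0.1913, 0.0629]
eef_rot: [0.533, -0.465, 0.466, -0.532]
contact_force: [-0.5, -1.2, 2.3]
grip_width: -0.004
```

Cover a gives way: it followed the full travel at only 2.3 N. I'll tip it further down.

Emit:
{"method": "apply_moves", "body": {
  "steps": [0,3,0,0,0,0,0,0,3,0,0,0,0,0,0,3,0,0,0,0,0,0,0,0,0,0,0,0]
}}

```text
t: 13.75
eef_pos: [0.5766, 0.1922, 0.0533]
eef_rot: [-0.532, 0.465, -0.465, 0.533]
contact_force: [0.9, -0.7, 1.0]
grip_width: -0.001
```

Emit:
{"method": "apply_moves", "body": {
  "steps": [0,3,0,0,0,0,0,0,3,0,0,0,0,0,0,3,0,0,0,0,0,0,0,0,0,0,0,0]
}}

```text
t: 14.25
eef_pos: [0.5766, 0.1922, 0.0443]
eef_rot: [-0.532, 0.465, -0.465, 0.533]
contact_force: [1.5, 0.6, -0.7]
grip_width: -0.002
```

```bash
python3 - <<'E'
from h import *
st();a=viewer.camera("wrist");b=viewer.camera("scene")[110:230,230:420]
A=cv2.resize(a[120:290],(512,170));B=cv2.resize(b,(633,400),interpolation=2);A=cv2.copyMakeBorder(A,0,0,0,121,0)
cv2.imwrite("pics/w5.png",np.vstack([A,B]))
E
```

```text
t 14.25 p [0.5766 0.1922 0.0443] F [ 1.51  0.57 -0.68] M [ 0.09 -0.12 -0.03] w -0.0023395971892013175
```

View pics/w5.png

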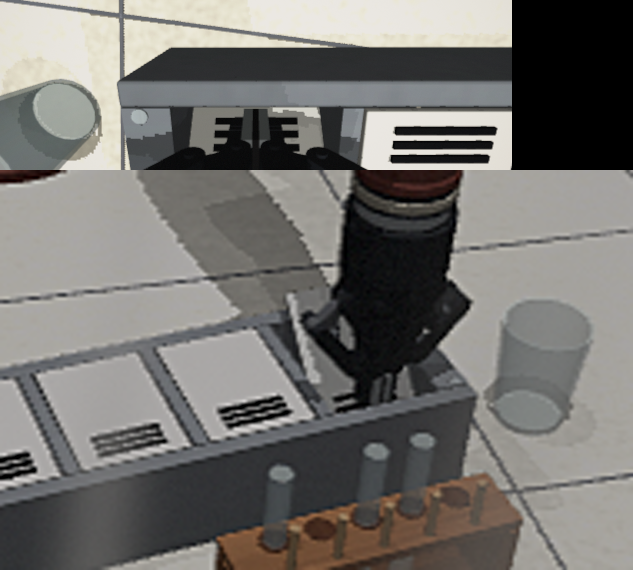

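Cover a is tilted about 45°. Its raised edge stands at lower-crop (290,295) and the other covers are flush. I'll lift out, move back to the robot's side, and lower the fingertips in front of the raised edge.

Emit:
{"method": "apply_moves", "body": {
  "steps": [0,-15,0,0,0,0,0,0,-30,0,0,0,0,0,0,-40,0,0,0,0,0,0,-35,0,0,0,0,0,0,0,-40,0,0,0,0,0,0,-45,0,0,0,0,0,0,-40,0,0,0,0,0,30,0,0,0,0,0,0,30,0,0,0,0,0,0,15,0,0,0,0,0,0,0,0,0,0,0,0]
}}

```text
t: 15.72
eef_pos: [0.4518, 0.1751, 0.0891]
eef_rot: [0.533, -0.466, 0.465, -0.532]
contact_force: [-0.1, -0.4, -0.8]
grip_width: -0.001
```

```bash
python3 - <<'E'
from h import *
s=st();a=viewer.camera("wrist");b=viewer.camera("scene")[110:230,230:420]
A=cv2.resize(a[50:290],(512,240));B=cv2.resize(b,(507,320),interpolation=2);B=cv2.copyMakeBorder(B,0,0,0,5,0)
cv2.imwrite("pics/w6.png",np.vstack([A,B]))
yaw=np.radians(7.73);d=np.array(s["eef_pos"])[:2]-[.559,.0463]
print("duct xy",d@[np.cos(yaw),np.sin(yaw)],d@[-np.sin(yaw),np.cos(yaw)])
E
```

```text
t 15.725 p [0.4518 0.1751 0.0891] F [-0.06 -0.43 -0.76] M [ 0.07 -0.02 -0.05] w -0.001154699128527562
duct xy -0.0889226338591675 0.1420074656306215
```

View pics/w6.png

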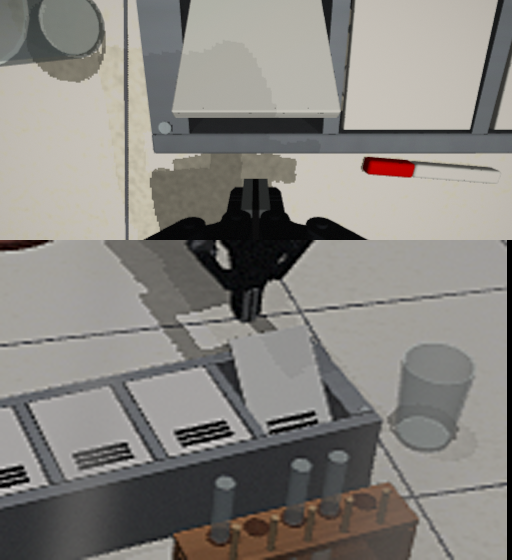

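The plate is raised over the near opening, with its edge at wrist row ≈162 (column 256). I'll work out its angle from that row.

```bash
python3 - <<'E'
from h import *
yaw=np.radians(7.73)
for px in((256,163),):
  for th in range(15,65,5):
    t=np.radians(th);x=5-60*np.cos(t)+3*np.sin(t)*-1;z=82+60*np.sin(t)-3*np.cos(t)
    p=ray("wrist",px,z/1000)[:2]-[.559,.0463];print(th,"edge x,z",round(x,1),round(z,1),"ray x",round(1000*(p@[np.cos(yaw),np.sin(yaw)]),1))
st()
E
```

```text
15 edge x,z -53.7 94.6 ray x -42.2
20 edge x,z -52.4 99.7 ray x -41.3
25 edge x,z -50.6 104.6 ray x -40.4
30 edge x,z -48.5 109.4 ray x -39.5
35 edge x,z -45.9 114.0 ray x -38.7
40 edge x,z -42.9 118.3 ray x -37.9
45 edge x,z -39.5 122.3 ray x -37.2
50 edge x,z -35.9 126.0 ray x -36.5
55 edge x,z -31.9 129.4 ray x -35.9
60 edge x,z -27.6 132.5 ray x -35.4
t 15.825 p [0.4536 0.1755 0.0908] F [-0.14  0.48  0.17] M [0.01 0.   0.02] w 0.00010306551165224926
```

The angle is about 47°, with the edge at z ≈ 123 mm. I'll lower the tip a little more, then push in +x, rising along with the edge.

Emit:
{"method": "apply_moves", "body": {
  "steps": [0,7,0,0,0,0,0,0,0,15,0,0,0,0,0,0,13,0,0,0,0,0,0,6,0,0,0,0,0,0,5,0,0,0,0,0,0,5,0,0,0,0,0,0,0,0,0,0,0]
}}

```text
t: 16.7
eef_pos: [0.4887, 0.1802, 0.0821]
eef_rot: [0.538, -0.469, 0.461, -0.527]
contact_force: [-19.0, -2.6, 15.4]
grip_width: 0.005
```

Emit:
{"method": "apply_moves", "body": {
  "steps": [0,-2,5,0,0,0,0,0,-2,5,0,0,0,0,0,-2,5,0,0,0,0,0,-2,5,0,0,0,0,0,0,0,0,0,0,0]
}}

```text
t: 17.32
eef_pos: [0.5174, 0.184, 0.091]
eef_rot: [-0.532, 0.465, -0.466, 0.533]
contact_force: [0.2, 0.4, 0.1]
grip_width: -0.002
```

```bash
python3 - <<'E'
from h import *
s=st();a=viewer.camera("wrist");b=viewer.camera("scene")[110:230,230:420]
A=cv2.resize(a[50:290],(512,240));B=cv2.resize(b,(507,320),interpolation=2);B=cv2.copyMakeBorder(B,0,0,0,5,0)
cv2.imwrite("pics/w7.png",np.vstack([A,B]))
yaw=np.radians(7.73);d=np.array(s["eef_pos"])[:2]-[.559,.0463]
print("duct xy",d@[np.cos(yaw),np.sin(yaw)],d@[-np.sin(yaw),np.cos(yaw)])
E
```

```text
t 17.325 p [0.5174 0.184  0.091 ] F [0.15 0.4  0.08] M [-0.01  0.05 -0.01] w -0.0016682624763686865
duct xy -0.022740669646404272 0.14205063888332597
```

View pics/w7.png

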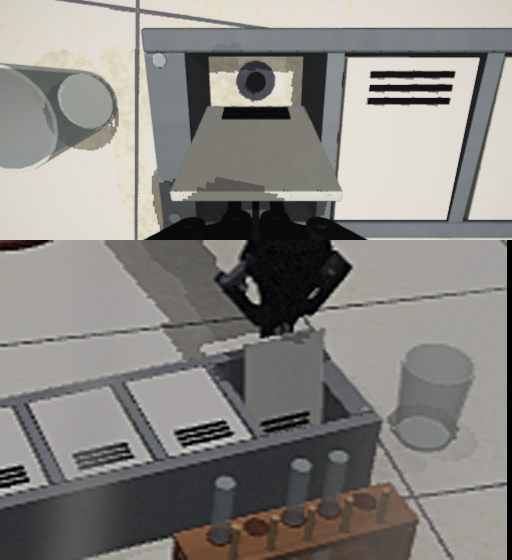

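The cover is now well up (upper edge at wrist-crop row ≈195), and the neighbours are shut. There was a brief 19 N / 15 N reading during the push, which has since gone. I'll go on slowly.

Emit:
{"method": "apply_moves", "body": {
  "steps": [0,-2,3,0,0,0,0,0,-2,3,0,0,0,0,0,0,2,0,0,0,0,0,0,0,0,0,0,0]
}}

```text
t: 17.92
eef_pos: [0.5246, 0.185, 0.095]
eef_rot: [-0.532, 0.465, -0.465, 0.533]
contact_force: [-0.1, -0.4, 0.5]
grip_width: -0.0
```

Emit:
{"method": "apply_moves", "body": {
  "steps": [0,0,2,0,0,0,0,0,0,0,0,0,0,0]
}}

```text
t: 18.18
eef_pos: [0.5264, 0.1853, 0.0949]
eef_rot: [-0.532, 0.465, -0.465, 0.533]
contact_force: [0.5, -0.4, -1.1]
grip_width: -0.001
```

```bash
python3 - <<'E'
from h import *
s=st();a=viewer.camera("wrist");b=viewer.camera("scene")[110:230,230:420]
A=cv2.resize(a[50:290],(512,240));B=cv2.resize(b,(507,320),interpolation=2);B=cv2.copyMakeBorder(B,0,0,0,5,0)
cv2.imwrite("pics/w8.png",np.vstack([A,B]))
yaw=np.radians(7.73);c,si=np.cos(yaw),np.sin(yaw);d=np.array(s["eef_pos"])[:2]-[.559,.0463]
print("duct xy",d@[c,si],d@[-si,c])
# projected px of near-edge line centre (top-face and underside corners) in scene for angles, at cover a's -y and +y corner
i=viewer.camera_info("scene");K=np.array(i["camera_matrix"]);E=np.linalg.inv(i["extrinsics"])
for th in(60,70,80,90,100):
    t=np.radians(th);o=[]
    for y in(.1025,.1825):
        x=.005-.06*np.cos(t)+.003*np.sin(t);z=.082+.06*np.sin(t)+.003*np.cos(t)
        w=[.559+x*c-y*si,.0463+x*si+y*c,z,1];p=E@w;p=K@p[:3]/p[2];o+=[(p[0]-230)*507/190,(p[1]-110)*320/120+240]
    print(th,np.round(o))
E
```

```text
t 18.175 p [0.5264 0.1853 0.0949] F [ 0.5  -0.4  -1.13] M [-0.03 -0.01  0.04] w -0.0005021697139710874
duct xy -0.013621826969909413 0.14213661665506028
60 [237. 338. 315. 322.]
70 [242. 340. 321. 324.]
80 [247. 345. 327. 328.]
90 [252. 351. 332. 334.]
100 [257. 358. 337. 342.]
```

View pics/w8.png

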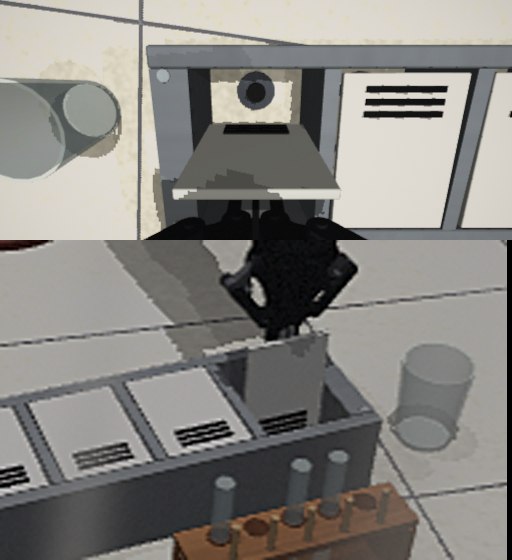

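The upper corners are at about (247,348) and (327,333), which is roughly 82°. I'll push a few more mm to bring the fingertip front to about x = +2.

Emit:
{"method": "apply_moves", "body": {
  "steps": [0,0,2,0,0,0,0,0,0,2.5,0,0,0,0,0,0,0,0,0,0,0]
}}

```text
t: 18.65
eef_pos: [0.5308, 0.1859, 0.0948]
eef_rot: [-0.532, 0.465, -0.465, 0.533]
contact_force: [-0.7, -0.4, -0.4]
grip_width: 0.001
```

```bash
python3 - <<'E'
from h import *
s=st();b=viewer.camera("scene")[130:200,300:380]
cv2.imwrite("pics/w9.png",cv2.resize(b,None,fx=8,fy=8,interpolation=2))
yaw=np.radians(7.73);c,si=np.cos(yaw),np.sin(yaw);d=np.array(s["eef_pos"])[:2]-[.559,.0463]
print("duct xy",d@[c,si],d@[-si,c])
i=viewer.camera_info("scene");K=np.array(i["camera_matrix"]);E=np.linalg.inv(i["extrinsics"])
for th in(75,80,85,90,95,100):
    t=np.radians(th);o=[]
    for y in(.1025,.1825):
        x=.005-.06*np.cos(t)+.003*np.sin(t);z=.082+.06*np.sin(t)+.003*np.cos(t)
        w=[.559+x*c-y*si,.0463+x*si+y*c,z,1];p=E@w;p=K@p[:3]/p[2];o+=[(p[0]-300)*8,(p[1]-130)*8]
    print(th,np.round(o))
E
```

```text
t 18.65 p [0.5308 0.1859 0.0948] F [-0.73 -0.42 -0.38] M [-0.    0.13  0.  ] w 0.00088715951493112
duct xy -0.0092081454878972 0.142132833849182
75 [172. 147. 411.  98.]
80 [180. 154. 419. 105.]
85 [187. 162. 427. 113.]
90 [195. 172. 436. 122.]
95 [203. 183. 444. 133.]
100 [210. 195. 451. 145.]
```

View pics/w9.png

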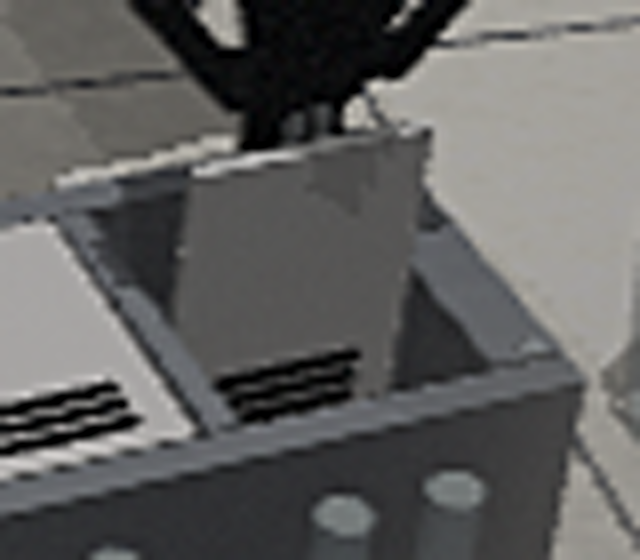

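The front corners are at about (190,178) and (430,133), which fits 90° ± 3°. The fingertip front, at x ≈ +1.8 against 2 expected for upright, agrees. I'll retract straight back and up.

Emit:
{"method": "apply_moves", "body": {
  "steps": [0,0,-5,0,0,0,0,0,0,-20,0,0,0,0,0,0,-30,0,0,0,0,0,-20,-30,0,0,0,0,0,-40,-10,0,0,0,0,0,-40,0,0,0,0,0,0,0,0,0,0,0,0]
}}

```text
t: 19.58
eef_pos: [0.4393, 0.1738, 0.1991]
eef_rot: [-0.53, 0.463, -0.467, 0.535]
contact_force: [0.2, -0.5, 0.1]
grip_width: -0.003
```

```bash
python3 - <<'E'
from h import *
s=st();b=viewer.camera("scene")
B=cv2.resize(b[130:200,300:380],None,fx=6,fy=6,interpolation=2)
w=cv2.resize(viewer.camera("wrist"),(320,240));A=cv2.resize(b[100:280,110:430],(320,180))
cv2.imwrite("pics/w10.png",np.hstack([B,np.vstack([w,A])]))
i=viewer.camera_info("scene");yaw=np.radians(7.73);c,si=np.cos(yaw),np.sin(yaw)
for q in("rack","beaker","cylinder","marker"):
    for C in("top","scene"):
        if C=="top":viewer.camera("top") if q=="rack" else 0
        for d in models.pinpoint(C,q)[:1]:print(C,q,round(d["conf"],2),ray(C,d["position"],0).round(3)[:2])
E
```

```text
t 19.575 p [0.4393 0.1738 0.1991] F [ 0.22 -0.46  0.13] M [-0.04 -0.01  0.05] w -0.0032681651333903586
top rack 0.85 [0.708 0.147]
scene rack 0.6 [0.715 0.138]
top beaker 0.88 [0.537 0.344]
scene beaker 0.65 [0.535 0.349]
top cylinder 0.61 [ 0.585 -0.269]
scene cylinder 0.93 [ 0.583 -0.274]
top marker 0.54 [ 0.449 -0.004]
```

View pics/w10.png

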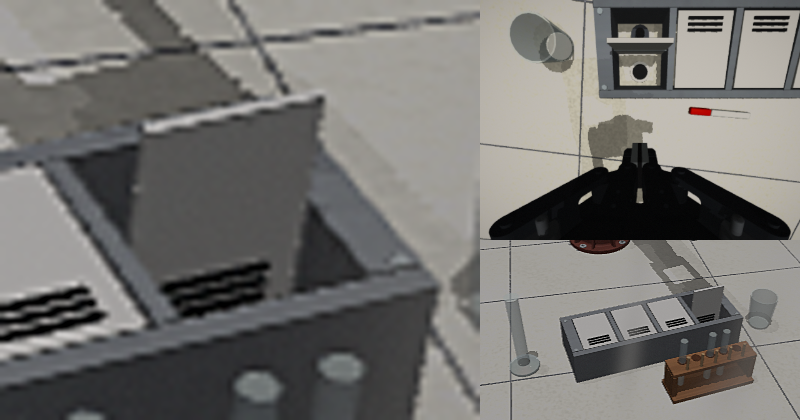

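```bash
python3 - <<'E'
from h import *
yaw=np.radians(7.73);c,si=np.cos(yaw),np.sin(yaw)
def pj(C,x,y,z):
    i=viewer.camera_info(C);K=np.array(i["camera_matrix"]);w=np.array([.559+x*c-y*si,.0463+x*si+y*c,z,1])
    if C=="wrist":
        s=readout.read_state();T=np.eye(4);T[:3,:3]=R.from_quat(s["eef_rot"]).as_matrix();T[:3,3]=s["eef_pos"];E=np.linalg.inv(T@np.array(i["mount"]))
    else:E=np.linalg.inv(i["extrinsics"])
    p=E@w;p=K@p[:3]/p[2];return p[:2]
for th in(80,85,90,95,100):
    t=np.radians(th);f=lambda C,u,y=.1425,v=.003:pj(C,.005+u*np.cos(t)+v*np.sin(t),y,.082-u*np.sin(t)+v*np.cos(t))
    print(th,"edge-ribs*6",((f("scene",-.06)-f("scene",.032))*6).round(),"wrist half px edge top/under",(f("wrist",-.06)/1.6).round(1),(f("wrist",-.06,v=-.003)/1.6).round(1),"deck far rim",(pj("wrist",.069,.1425,.085)/1.6).round(1),(pj("wrist",-.069,.1425,.085)/1.6).round(1))
E
```

```text
80 edge-ribs*6 [   7. -199.] wrist half px edge top/under [160.3  44.8] [160.3  50.4] deck far rim [160.2  -5.7] [160.1  94.8]
85 edge-ribs*6 [  16. -190.] wrist half px edge top/under [160.3  39.9] [160.3  45.5] deck far rim [160.2  -5.7] [160.1  94.8]
90 edge-ribs*6 [  25. -180.] wrist half px edge top/under [160.3  34.9] [160.3  40.6] deck far rim [160.2  -5.7] [160.1  94.8]
95 edge-ribs*6 [  34. -168.] wrist half px edge top/under [160.3  30. ] [160.3  35.6] deck far rim [160.2  -5.7] [160.1  94.8]
100 edge-ribs*6 [  42. -155.] wrist half px edge top/under [160.3  25.1] [160.3  30.7] deck far rim [160.2  -5.7] [160.1  94.8]
```

```bash
python3 - <<'E'
from h import *
g=cv2.cvtColor(cv2.imread("pics/w10.png"),6)[:240]
for c in(625,640,655):print(c,g[26:60,c].tolist())
print(g[84:102,640].tolist())
E
```

```text
625 [112, 111, 113, 115, 114, 137, 184, 184, 185, 185, 184, 168, 186, 186, 186, 187, 164, 51, 51, 52, 52, 51, 51, 54, 60, 47, 51, 69, 163, 134, 115, 116, 115, 114]
640 [34, 28, 19, 19, 19, 18, 19, 20, 19, 18, 18, 64, 186, 186, 186, 187, 164, 50, 50, 51, 52, 51, 51, 54, 61, 46, 50, 69, 157, 116, 118, 119, 119, 118]
655 [96, 97, 98, 98, 96, 111, 167, 178, 176, 177, 180, 160, 186, 186, 186, 186, 163, 51, 51, 50, 51, 51, 52, 54, 61, 45, 51, 68, 159, 160, 104, 99, 102, 102]
[187, 126, 34, 32, 32, 48, 97, 110, 111, 104, 98, 97, 97, 82, 129, 189, 189, 190]
```

The wrist profile puts the plate's edge strip at rows 37–43. Corrected by the rim offset (97.5 seen, 94.8 predicted), that gives an angle of about 90°. Handing in.

```bash
python3 -c "
from h import *
st();print(ticket.close_job())"
```

```text
t 20.125 p [0.4361 0.173  0.1942] F [1.   0.02 0.95] M [ 0.01  0.01 -0.  ] w -0.0011415128989662698
the job is handed in; nothing more can be done
None
```

Cover a was the unlatched one, and it now stands upright at about 90°. I handed the job in at 20 s of the 48 s allowed.

- **Finding it:** I pressed the ribs in the order d, c, b, a. The first three sprang back against 11–14 N, so they are latched. Cover a sank freely at about 2 N.
- **Pushing it over:** I tipped a to about 47° from the ribs, then pushed its raised edge from the robot's side until it stood upright.
- **Last checks:** After I retracted the arm, cover a had not moved. The wrist camera put it at about 90°, and the scene view agreed within about 5° either way. Covers b, c and d looked flush.
- **Bystanders:** The rack, beaker, cylinder and marker were within about 8 mm of their first estimates. That is about how far the networks' own readings scatter, and there was no sign that I touched them. The scene camera never found the marker, so only the top camera confirms it.

Two things disagreed with what I expected:

- **Fingertip position:** With the gripper shut, the tips were about 21 mm behind the reported TCP, not 11 mm ahead as stated. I relied on triangulation and measured force instead.
- **Force spike:** One reading during the push reached about 25 N (19 N back, 15 N up). It was gone by the next reading and I don't know the cause. It was below the 40 N limit, but forces were only reported at the end of each move call.

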